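# Unhook the job clipboard and file it

### The arm

A 6-joint arm with a two-finger parallel gripper is mounted at the origin on the work surface. World frame = base frame: x ahead of the robot, y to its left, z up, the work surface at z = 0. Lengths are in mm, angles in rad, forces in N, time in s.
With the tool pointing down it reaches from about 350 to 775 mm from the base axis. Payload 7.3 kg.
Tool frame: the origin (TCP) lies at the very end of the fingers, on their centre line; the grasp point (between the pads) lies 19 mm behind it (bot.grip_point_offset is the distance from the TCP to the grasp point, in mm); z points along the fingers, y is the line along which they close (so a half turn about z gives the same grasp; the last joint's range is limited). The gripper opens to 92 mm and grips with 3 to 60 N. Pads are 19 mm wide; open, the fingers measure 130 mm over their backs; the gripper's body (75 mm by 190 mm) begins 47 mm behind the grasp point.
Start: joints at [-1.358, 0.342, 1.524, -0, 1.275, -0.146], TCP at [184.377, -491.579, 226.741] pointing down, gripper open.
Joint ranges: [-2.53, 2.53], [-0.77, 2.02], [0.04, 2.7], [-1, 4.14], [0.28, 2.66], [-3.11, 3.11]. Speed limits (rad/s): [2.57, 2.57, 3.14, 3.14, 3.14, 3.14].

### API

Orientations are given as [roll, pitch, yaw] about the fixed x, y, z axes, in that order (R = Rz(yaw) Ry(pitch) Rx(roll)).
In Python, from plant import bot gives the robot as it stands. The module is installed in compiled form; this text tells all that it offers.
- The arm moves only by the shell command python3 -m jog 'ROWS' [OPENING]. ROWS is JSON, a list of rows, each a list of 6 numbers: the shift along the tool's x, y, z in mm, then the turn, a rotation vector about the tool's x, y, z in rad. In form: [[dx, dy, dz, rx, ry, rz], ...]. A call has 1 to 12 rows; each row shifts and turns the commanded pose from where the row before left it, along the tool's axes as they then stand; what a row does not reach is not made up. A row lasts 1/10 s, in which the tool goes at most 50 mm and 8.59 degrees, less where a joint would pass 70% of its speed; a pose out of reach is approached as far as the arm can. A call with a gripper value outside its range is refused whole. OPENING is the opening in per cent of the stroke, from 0 (shut) to 100 (fully open), set as the call begins (- or left out, the last holds). The fingers move at their own pace and stop on an object; the grip force is fixed at half the most. Time passes only in rows, so rows that do not move let the fingers close. It gives the time, the measured TCP pose, the force, the opening and the grip force at its end, in the units of the state.
- bot.get_obs(): the state, without advancing time (a new reading comes with each control period).
- bot.capture(name): name is "side" or "top"; returns the picture (480x640x3 uint8, red, green, blue); there is no depth.
- bot.camera_model(name): a dict with "fx", "fy", "cx", "cy" (pixels), "position" and "orientation" of the camera in the world. Camera axes: x right, y down, z forward; pixel columns grow to the right and rows downward; lengths in mm; the calibration is good to about 2 mm. A picture is of the moment at which its call begins. camera_model takes no time and is no camera call.
- bot.close_job(): hands the job in; it is judged then, once.
Trained networks look in the newest picture that a camera, given by its name, has taken for a name from the list of things; names that differ only in an ending like _2 or _b are one class to them, and where a whole thing is asked for, a point or a joint stands for the part that bears it (a point fixed in the world has none). Each returns a list of dicts, best first, with "p" (0 to 1); they miss things now and then, are a little off and sometimes report something else, mostly with a low value. They report only what shows in the picture. A call takes as long as a camera call. They do not tell look-alikes from the thing itself.
- bot.outline_of(target, camera): "mask" (480x640 bool, what is visible of it) and "pixel" ([column, row] in pixels, amid what is visible of it).
The state is a dict: "time": time; "joint_positions": joint angles; "dq": joint speeds; "tau": joint torques, N m; "tool_pos": TCP position; "tcp_rot": TCP orientation; "contact_force": force on the tool from outside, world axes, zero at the start; "moment": the same for the moment, N m; "grip_width": finger opening in mm; "finger_force": force on a finger pad.
Only numpy, scipy, OpenCV 4.12 (cv2) and the standard library are available. Lean on these libraries where they do the work, as an engineer would, in place of code of your own. Each camera call takes 0.05 s, during which the arm holds its last target. There are 200 camera calls.

### The job

Take the clipboard off the barbed hook on the steel stand: ease it up, tip it and back it out over the barb without forcing the hook, which bends easily. Then carry it over and stand it upright in the empty middle slot of the green file rack, lowering it gently until it rests on the bottom of the slot before you let go. Leave the mug, the stapler and the tape roll where they are.

Things in the scene. Friction and masses are not known exactly. Their poses are not given: they have to be found in the camera images.
- stand: Dark steel hook stand screwed to the desk. Origin: on the desk below the root of the hook; its x axis points the way the hook points, z up. Base plate 130 x 100 x 8 mm (centred on the origin), slim flat-bar post 8 mm deep (local x -8 to 0) and 14 mm wide, top at 241 mm.
- hook: The stand's bright wire hook. Origin: root of the wire, 235 mm above the desk on the front of the post; x axis along its straight level arm, z up. Round wire 5 mm thick; the arm runs 42 mm straight out, then the end turns up. Springy up and down, about 14 N per mm at the tip; spoilt if pressed with more than 7 N.
- hook_elbow (a point): Where the hook's arm turns up (same axes). The end rises 32 mm long at a slope of 25 to 59 degrees, bent in use and not reported: feel or see it. From its tip a red barb, 10.5 mm long, 3.2 mm thick, points back to the post at 140 degrees to the rising wire (about level), all in one upright plane. Nothing sticks out on the outer (under) side.
- clipboard: Ochre clipboard, steel clip, about 0.2 kg, hung by the slot in its clip on the hook's arm, 20 to 28 mm from the post. Origin: slot centre; x out of its front (away from the post), y across, z up. Slot 22 mm wide (y), 13 high (z), in a 4 mm thick tab reaching z -15.5 to 15.5. Board 120 wide, 4 thick, down to z -165. It can rise 8 mm before the slot's bottom edge meets the arm.
- clipboard_left (a point): Grip point: middle of the clip's left wing, 40 mm from the slot centre along the clipboard's y, 4 mm below it. Each wing is 10 mm thick (x -5 to 5), from 20 to 55 mm out in y, z -16 to 8. Below, a clip jaw stands out 8 mm in front at z -24 to -36.
- clipboard_right (a point): Grip point: middle of the right wing, mirror image of the left (y -40 mm). Coming off: with the top leant towards the post by as much as the wire end rises (within 15 degrees), the slot is square to it and passes the barb with about 2 mm to spare, if its bottom edge is kept lightly against the wire's outer side.
- clipboard_foot (a point): Middle of the bottom edge of the clipboard, 165 mm below the slot centre.
- rack: Green steel file rack fixed on the desk: three slots side by side along its x axis, each 20 mm wide (x) and 150 mm long (y), open at both ends; 3 mm dividers reach 75 mm above the desk. Origin: middle of its underside on the desk, z up. Notebooks up to 102 mm high stand in the two outer slots; the middle slot is empty.
- rack_slot (a point): Centre of the floor of the empty middle slot, 4 mm above the desk. Same axes as the rack.
- mug: White mug, 76 mm across, 75 mm high, origin under its centre. To be left alone.
- stapler: Red and black stapler, 130 x 34 x 50 mm, origin under its centre. To be left alone.
- tape: Orange tape roll lying flat, 90 mm across, 25 mm high, origin under its centre. To be left alone.
Things that resemble listed ones, but are neither listed nor needed, are in the scene too. There is more than one size of the clipboard; the job needs the largest. Several things look just like the rack: the one meant starts farthest from the robot's base.

How it is judged (in metres and radians):
On the way, in this order (a step that is already met when the one before it is completed fails the run):
1. the clipboard is off the hook, held in the gripper and clear of the wire (distance between clipboard and hook above 0.1 m and contact force between clipboard and hook below 0.05 N and contact force between the fingers and clipboard above 1 N and height (world z) of clipboard_foot above 0.03 m), for 0.2 s.
2. still held, the clipboard has been lowered onto the floor of the middle slot (z of clipboard_foot in the frame of rack_slot below 0.006 m and x of clipboard_foot in the frame of rack_slot between -0.011 and 0.011 m and y of clipboard_foot in the frame of rack_slot between -0.035 and 0.035 m and contact force between the fingers and clipboard above 1 N), for 0.1 s.
At the end, for the whole second after the job is handed in: The clipboard stands by itself in the middle slot of the rack: bottom edge within 6 mm of the slot floor, inside the slot across it, within 35 mm of the slot's middle along it, leaning less than 0.35 rad, at rest and released (z of clipboard_foot in the frame of rack_slot below 0.006 m and x of clipboard_foot in the frame of rack_slot between -0.011 and 0.011 m and y of clipboard_foot in the frame of rack_slot between -0.035 and 0.035 m and angle between clipboard's own z axis and vertical below 0.35 rad and linear speed of clipboard below 0.02 m/s and contact force between the fingers and clipboard below 0.05 N); the robot touches nothing.
It fails at once if the hook is pressed with more than 7 N (contact force between hook and anything else above 7 N).
It fails at once if the clipboard is pushed down on the rack with more than 25 N (contact force between clipboard and rack above 25 N).
It fails at once if the mug, stapler or tape roll is moved more than 15 mm (distance of any of mug, stapler, tape from where it was at the start of the episode above 0.015 m).
It also fails if it takes over 72 s, if anything falls off the work surface, if the arm or the gripper's body presses on something with over 40 N, if the wrist force passes 120 N, or if a joint passes its speed limit or range.

## Working session

There is one attempt and no reset: what is moved stays moved. The work goes in short steps, Python scripts to look and compute and a shell command to move; the robot and the scene stay as the last step left them, time stands still between calls to the robot, and variables do not carry over. Pictures are saved under pics/ and viewed, at most 10 in all, crops included, and the job is handed in when it is done.

```bash
mkdir -p pics
cat > h.py <<'E'
import numpy as np,cv2
from plant import bot
from scipy.spatial.transform import Rotation as R
def cam(n):
    m=bot.camera_model(n);o=m["orientation"]
    o=np.array(o,float)
    Rm=o if o.shape==(3,3) else (R.from_euler('xyz',o).as_matrix() if o.size==3 else R.from_quat(o).as_matrix())
    return m,Rm,np.array(m["position"],float)
def ray(n,px):
    m,Rm,p=cam(n);d=Rm@np.array([(px[0]-m["cx"])/m["fx"],(px[1]-m["cy"])/m["fy"],1]);return p,d
def atz(n,px,z):
    p,d=ray(n,px);return p+d*(z-p[2])/d[2]
def proj(n,P):
    m,Rm,p=cam(n);q=Rm.T@(np.array(P,float)-p);return np.array([m["fx"]*q[0]/q[2]+m["cx"],m["fy"]*q[1]/q[2]+m["cy"]])
def tri(a,pa,b,pb):
    p,d=ray(a,pa);q,e=ray(b,pb)
    s=np.linalg.lstsq(np.c_[d,-e],q-p,rcond=None)[0];A=p+s[0]*d;B=q+s[1]*e
    return (A+B)/2,np.linalg.norm(A-B)
def snap(n,f):
    im=bot.capture(n);cv2.imwrite('pics/'+f,im[:,:,::-1]);return im
E
python3 - <<'E'
from h import *
for n in("side","top"):
    print(bot.camera_model(n)); snap(n,n+'0.png')
    for t in("stand","hook","clipboard","rack","mug","stapler","tape"):
        print(n,t,[(round(float(d["p"]),2),np.round(d["pixel"]).tolist(),cv2.boundingRect(d["mask"].astype(np.uint8))) for d in bot.outline_of(t,n)])
E
```

```text
{'fx': 482.8875512244291, 'fy': 482.8875512244291, 'cx': 324.5015188168703, 'cy': 241.51251756988998, 'position': array([350.74803148, 708.33743047, 954.93545957]), 'orientation': array([-2.44285635, -0.01155918, -2.86428071])}
side stand [(0.88, [343.0, 324.0], (308, 248, 66, 105)), (0.19, [256.0, 230.0], (239, 210, 33, 46))]
side hook [(0.59, [338.0, 259.0], (313, 248, 33, 17)), (0.26, [380.0, 273.0], (354, 253, 54, 34))]
side clipboard [(0.84, [331.0, 279.0], (322, 237, 18, 88)), (0.74, [309.0, 390.0], (285, 357, 56, 67)), (0.69, [257.0, 298.0], (227, 283, 59, 43)), (0.23, [345.0, 325.0], (308, 256, 65, 96))]
side rack [(0.92, [430.0, 217.0], (406, 183, 40, 68)), (0.83, [368.0, 190.0], (348, 154, 35, 66)), (0.34, [327.0, 260.0], (313, 247, 33, 18))]
side mug [(0.53, [367.0, 189.0], (348, 154, 35, 66))]
side stapler [(0.92, [380.0, 270.0], (353, 253, 54, 33))]
side tape [(0.85, [314.0, 258.0], (307, 247, 37, 34))]
{'fx': 552.4422112312627, 'fy': 552.4422112312627, 'cx': 315.3817035241156, 'cy': 240.43078346174954, 'position': array([ 404.17391838,   31.45064669, 1199.41296471]), 'orientation': array([-3.01317544, -0.00966605, -1.56069709])}
top stand [(0.63, [247.0, 294.0], (226, 243, 48, 75))]
top hook [(0.55, [240.0, 261.0], (233, 244, 6, 37))]
top clipboard [(0.98, [253.0, 193.0], (223, 162, 59, 64)), (0.8, [239.0, 270.0], (203, 257, 75, 18)), (0.74, [178.0, 281.0], (143, 246, 68, 63))]
top rack [(0.81, [439.0, 270.0], (401, 239, 87, 57)), (0.59, [413.0, 352.0], (372, 324, 85, 57))]
top mug [(0.97, [333.0, 162.0], (303, 139, 52, 44))]
top stapler [(0.72, [249.0, 295.0], (226, 244, 48, 74)), (0.58, [328.0, 312.0], (317, 282, 22, 63))]
top tape [(0.95, [330.0, 240.0], (300, 230, 41, 42)), (0.67, [251.0, 295.0], (226, 249, 48, 70))]
```

View pics/side0.png

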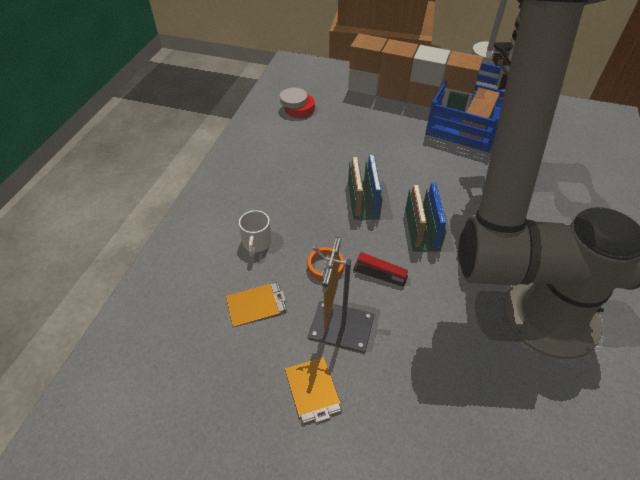

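View pics/top0.png

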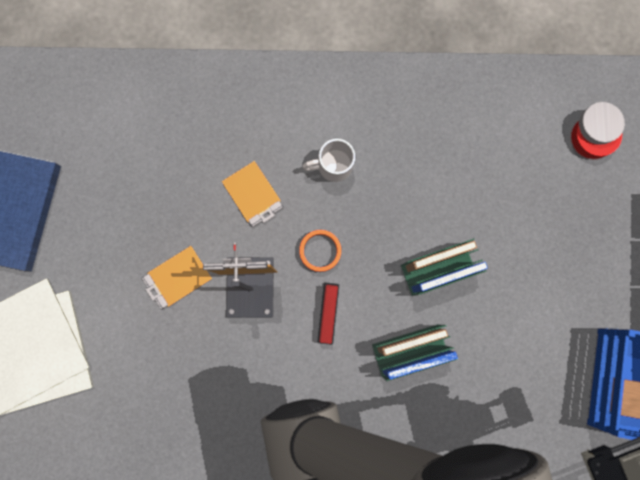

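Side: the hung clipboard is at about (331,280) on the stand at (343,325). Two smaller clipboards lie flat at (309,390) and (257,298), so the hung one is the largest.
There are two rack look-alikes, at side (368,190)/top (439,270) and side (430,217)/top (413,352). The first is farther from the base (the base is at the bottom of the top view), so it is the one meant. I'll confirm with enlarged crops.

Run:
```python
from h import *
s=cv2.imread('pics/side0.png');t=cv2.imread('pics/top0.png')
a=cv2.resize(s[230:355,295:395],(400,500),interpolation=cv2.INTER_CUBIC)
b=cv2.resize(t[235:285,190:290],(400,200),interpolation=cv2.INTER_CUBIC)
c=cv2.resize(t[225:300,390:490],(400,300),interpolation=cv2.INTER_CUBIC)
cv2.imwrite('pics/c0.png',np.hstack([a,np.vstack([b,c])]))
for p in[(439,270),(413,352)]: print('rack',atz('top',p,40))
print('rack tri',tri('side',(368,190),'top',(439,270)),tri('side',(430,217),'top',(413,352)))
for n,p,z in[('mug',(335,160),40),('tape',(320,251),12),('stapler',(328,313),40),('stand',(249,288),8)]:print(n,atz('top',p,z))
# plate corners -> bounding
```

```text
rack [ 494.15907985 -239.24663927   40.        ]
rack [ 323.89355215 -182.25841466   40.        ]
rack tri (array([ 490.31524806, -238.35294529,   44.94740938]), np.float64(6.92771390842236)) (array([ 318.13868943, -180.70669672,   50.03818034]), np.float64(12.876098176229577))
mug [729.44339152 -18.8034529   40.        ]
tape [534.68953057  11.30374534  12.        ]
stapler [402.00610279  -6.0452274   40.        ]
stand [453.48289067 163.04883809   8.        ]
```

View pics/c0.png

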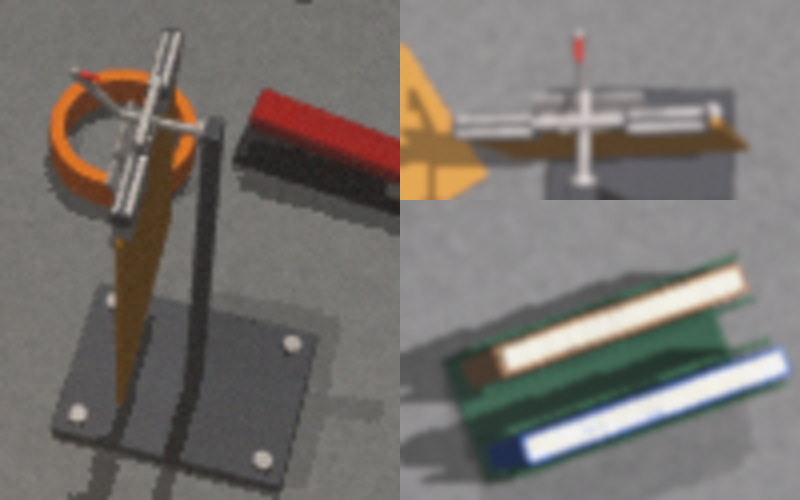

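```bash
cat > fit.py <<'E'
from h import *
from scipy.optimize import least_squares
c=lambda x,y:(295+x/4,230+y/4)
t=lambda x,y:(190+(x-400)/4,235+y/4)
def W(q,P):
    x,y,w=q[:3];return np.array([x+P[0]*np.cos(w)-P[1]*np.sin(w),y+P[0]*np.sin(w)+P[1]*np.cos(w),P[2]])
def obs(q):
    s=q[3];tip=[42+32*np.cos(s),0,235+32*np.sin(s)];b=s+np.radians(140)
    e=[tip[0]+10.5*np.cos(b),0,tip[2]+10.5*np.sin(b)]
    L=[('side',(-65,50,8),c(285,487)),('side',(65,50,8),c(53,432)),('side',(65,-50,8),c(102,285)),('side',(-65,-50,8),c(318,340)),
     ('side',(-4,0,241),c(214,122)),('top',(-4,0,241),t(583,181)),
     ('side',(42,0,235),c(125,115)),('side',tip,c(73,70)),('top',tip,t(579,33)),('side',e,c(100,78)),('top',e,t(579,60))]
    return L
def f(q):
    d=q[4:6]
    return np.concatenate([proj(n,W(q,P))-p-(d if n=='top' else 0) for n,P,p in obs(q)]+[q[4:6]*1.0])
r=least_squares(f,[455,160,0,.7,0,0]);q=r.x
if __name__=='__main__':
    print(q,np.degrees(q[2:4]));print(np.round(r.fun.reshape(-1,2),1).tolist())
    print('clip slot ctr',W(q,(24,0,231)),'L',W(q,(24,40,227)),'R',W(q,(24,-40,227)))
    for n,P in[('L',(24,55,227)),('R',(24,-55,227)),('foot',(24,60,66))]:
        print(n,proj('side',W(q,P)),proj('top',W(q,P)))
    # rack: notebook/divider features in top view
    for p in[(451,355),(741,255),(485,478),(788,350),(455,380),(715,310)]:
        px=(390+(p[0]-400)/4,225+(p[1]-200)/4);print(p,atz('top',px,75)[:2],atz('top',px,4)[:2])
    o=bot.get_obs();print(o['tool_pos'],o['tcp_rot'])
E
python3 fit.py
```

```text
[ 4.54018393e+02  1.63634935e+02  8.31578657e-03  8.64840494e-01
 -1.23265577e+00  1.54525126e+00] [ 0.47645947 49.55171024]
[[-0.7, 0.0], [-0.6, -0.9], [-0.5, -1.1], [0.3, -1.8], [0.3, 1.2], [-0.6, 2.5], [-1.2, -0.4], [1.2, 0.3], [-0.3, -0.1], [-0.2, 0.1], [-0.3, -0.8], [-1.2, 1.5]]
clip slot ctr [478.01756327 163.83451118 231.        ] L [477.68493564 203.83312814 227.        ] R [478.3501909  123.83589421 227.        ]
L [326.48764156 285.96540755] [203.99577618 268.63766264]
R [341.18674274 241.65084005] [266.55001658 268.79556106]
foot [324.71360176 332.28080393] [216.50437718 274.71564124]
(451, 355) [ 503.43683304 -157.04537924] [ 509.7046965  -168.94778366]
(741, 255) [ 556.70049733 -307.07303962] [ 566.33164482 -328.44879967]
(485, 478) [ 441.01184707 -173.69006104] [ 443.33794346 -186.64347825]
(788, 350) [ 507.89417492 -329.87660168] [ 514.44349305 -352.69227122]
(455, 380) [ 490.66195686 -158.95958643] [ 496.12316277 -170.98286166]
(715, 310) [ 528.07579473 -292.92650354] [ 535.89946228 -313.40899386]
[ 184.36563822 -491.57717019  226.76235737] [3.14147843e+00 4.35735081e-05 3.58793556e-01]
```

```bash
cat > plan.py <<'E'
from h import *
from scipy.spatial.transform import Slerp
def cur():
    o=bot.get_obs();return np.array(o['tool_pos'],float),R.from_euler('xyz',o['tcp_rot'])
def rows(p1,R1,n,start=None,show=True,nd=1):
    p0,R0=start or cur();S=Slerp([0,1],R.concatenate([R0,R1]));out=[]
    P,Q=p0.copy(),R0
    for i in range(1,n+1):
        t=i/n;d=Q.inv().apply(p0+(p1-p0)*t-P);w=(Q.inv()*S(t)).as_rotvec()
        d=np.round(d,nd);w=np.round(w,3);out.append([*map(float,d),*map(float,w)])
        P=P+Q.apply(d);Q=Q*R.from_rotvec(w)
    if show: print(out)
    return (P,Q)
def toolR(yawc,a,th=0):  # clip yaw, sideways lean of tool, clip tilt (top towards post)
    return R.from_euler('z',yawc)*R.from_euler('y',-th)*R.from_euler('x',a)*R.from_euler('xyz',[np.pi,0,np.pi/2])
E
python3 - <<'E'
from plan import *
a=.5;Rt=toolR(.02,a);print(Rt.as_matrix().round(2).tolist())
g=np.array([477.5,122,231.]);z=Rt.apply([0,0,1]);tcp=g+19*z;pre=tcp-90*z
print(pre,tcp)
s=rows(np.array([430,-60,320.]),Rt,10)
s=rows(pre,Rt,5,start=s)
E
```

```text
[[-0.02, 1.0, -0.01], [0.88, 0.02, 0.48], [0.48, 0.0, -0.88]]
[478.18073888  87.96759437 293.30836189] [477.31783044 131.10726348 214.32593132]
[[38.2, -31.8, -9.3, 0.031, 0.043, -0.12], [42.0, -27.2, -6.7, 0.031, 0.044, -0.121], [45.3, -22.1, -4.0, 0.03, 0.043, -0.12], [47.7, -16.6, -1.4, 0.031, 0.044, -0.121], [49.3, -10.7, 1.1, 0.031, 0.043, -0.12], [50.2, -4.6, 3.5, 0.031, 0.044, -0.121], [50.2, 1.5, 5.8, 0.03, 0.043, -0.12], [49.3, 7.8, 7.8, 0.031, 0.044, -0.121], [47.6, 13.9, 9.6, 0.031, 0.043, -0.12], [45.2, 19.8, 11.1, 0.031, 0.044, -0.121]]
[[23.2, 10.2, 18.8, -0.0, -0.0, 0.0], [23.2, 10.3, 18.8, -0.0, -0.0, 0.0], [23.3, 10.2, 18.7, -0.0, -0.0, 0.0], [23.2, 10.2, 18.8, -0.0, -0.0, 0.0], [23.2, 10.2, 18.8, -0.0, -0.0, 0.0]]
```

```bash
python3 -m jog '[[38,-31.5,-9,0.031,0.043,-0.12],[41,-27,-7,0.031,0.044,-0.12],[44,-22,-4,0.03,0.043,-0.12],[46,-16,-1,0.031,0.044,-0.12],[47,-10,1,0.031,0.043,-0.12],[48,-4.5,3.5,0.031,0.044,-0.12],[48,1.5,6,0.03,0.043,-0.12],[48,8,8,0.031,0.044,-0.12],[47,14,10,0.031,0.043,-0.12],[45,20,11,0.031,0.044,-0.12],[0,0,0,0,0,0],[0,0,0,0,0,0]]' 60
python3 - <<'E'
from plan import *
o=bot.get_obs();print(np.round(o['joint_positions'],3),np.round(o['contact_force'],2))
Rt=toolR(.02,.5);g=np.array([477.5,122,231.]);z=Rt.apply([0,0,1]);rows(g-71*z,Rt,6)
E
```

```text
time: 2.0
tool_pos: [424.7, -71.3, 315.7]
tcp_rot: [-3.139, -0.5, 1.587]
contact_force: [-0.6, 0.4, 0.7]
grip_width: 55.1
finger_force: 0.0
[-0.641  0.227  1.544  0.391  1.685 -0.675] [-0.63  0.41  0.71]
[[21.4, 9.4, 15.9, -0.0, 0.0, -0.001], [21.3, 9.4, 15.9, -0.0, 0.0, -0.0], [21.4, 9.4, 15.9, -0.0, 0.0, -0.001], [21.3, 9.4, 15.9, -0.0, 0.0, -0.0], [21.4, 9.4, 16.0, -0.0, 0.0, -0.001], [21.3, 9.5, 15.9, -0.0, 0.0, -0.0]]
```

```bash
python3 -m jog '[[21.4,9.4,16,0,0,0],[21.4,9.4,16,0,0,0],[21.4,9.4,16,0,0,0],[21.4,9.4,16,0,0,0],[21.4,9.4,16,0,0,0],[21.4,9.4,16,0,0,0],[0,0,0,0,0,0],[0,0,0,0,0,0]]'
python3 - <<'E'
from plan import *
o=bot.get_obs();print(np.round(o['joint_positions'],3))
s=snap('side','s1.png');t=snap('top','t1.png')
o=bot.get_obs();print(o['contact_force'])
a=cv2.resize(s[190:340,270:400],(520,600),interpolation=cv2.INTER_CUBIC)
b=cv2.resize(t[225:325,190:290],(280,280),interpolation=cv2.INTER_CUBIC)
im=np.vstack([b,np.zeros((320,280,3),np.uint8)]);cv2.imwrite('pics/c1.png',np.hstack([a,im])[:,:,::-1])
E
```

```text
time: 2.8
tool_pos: [478.2, 86.8, 293.1]
tcp_rot: [-3.139, -0.5, 1.584]
contact_force: [-0.5, 0.5, -0.0]
grip_width: 55.0
finger_force: 0.0
[-0.294  0.248  1.58   0.475  1.49  -0.39 ]
[-0.70462071  0.52356136  0.21361285]
```

View pics/c1.png

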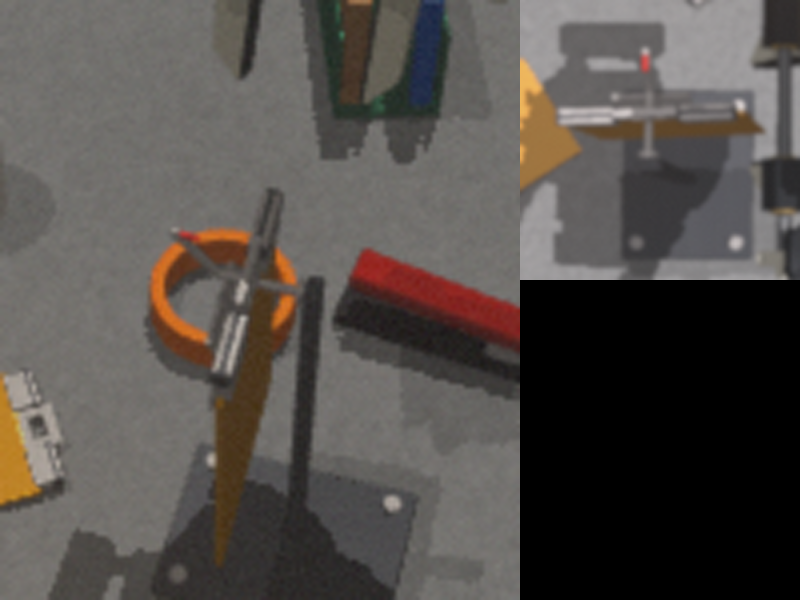

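Run:
```python
from plan import *
p,_=cur();print(proj('top',p),proj('side',p))
T=lambda x,y:(190+(x-520)/2.8,225+y/2.8); S=lambda x,y:(270+x/4,190+y/4)
for n,p in[('Lwing out',(559,117)),('Lwing in',(625,112)),('Rwing in',(682,113)),('Rwing out',(745,107)),('post',(649,155))]:print(n,atz('top',T(*p),239))
print('tab',atz('top',T(647,111),246))
print(tri('side',S(272,192),'top',T(745,107)), tri('side',S(226,348),'top',T(559,117)))
```

```text
[277.10893761 265.86658459] [345.54338484 210.42735194]
Lwing out [479.87801717 216.75257204 239.        ]
Lwing in [483.43681112 175.92327035 239.        ]
Rwing in [483.19982745 140.52186921 239.        ]
Rwing out [487.3688443  101.46242434 239.        ]
post [456.90304215 160.26731466 239.        ]
tab [483.62558918 161.332991   246.        ]
(array([487.55648202, 102.18633128, 227.81894788]), np.float64(1.5654823154274675)) (array([479.0476341 , 214.81522473, 249.01268179]), np.float64(0.08258001370851971))
```

Run:
```python
from plan import *
Rt=toolR(.05,.5);g=np.array([482.5,120,231.]);z=Rt.apply([0,0,1]);s=rows(g-46*z,Rt,3);rows(g+19*z,Rt,4,start=s)
```

```text
[[-0.1, 1.8, 8.2, 0.005, -0.0, -0.011], [-0.1, 1.8, 8.3, 0.006, -0.0, -0.011], [-0.2, 1.9, 8.2, 0.005, -0.0, -0.011]]
[[0.0, -0.0, 16.3, 0.0, -0.0, 0.0], [0.0, -0.0, 16.2, 0.0, -0.0, 0.0], [0.0, -0.0, 16.3, 0.0, -0.0, 0.0], [0.0, -0.0, 16.2, 0.0, -0.0, 0.0]]
```

```bash
python3 -m jog '[[0,1.8,8.2,0.005,0,-0.011],[0,1.8,8.2,0.005,0,-0.011],[0,1.8,8.2,0.005,0,-0.011],[0,0,16.2,0,0,0],[0,0,16.2,0,0,0],[0,0,16.2,0,0,0],[0,0,16.2,0,0,0],[0,0,0,0,0,0],[0,0,0,0,0,0]]'
python3 - <<'E'
from plan import *
s=snap('side','s2.png');t=snap('top','t2.png')
a=cv2.resize(s[210:310,290:390],(400,400),interpolation=cv2.INTER_CUBIC)
b=cv2.resize(t[225:325,200:300],(400,400),interpolation=cv2.INTER_CUBIC)
cv2.imwrite('pics/c2.png',np.hstack([a,b])[:,:,::-1])
print(bot.get_obs()['contact_force'])
E
```

```text
time: 3.8
tool_pos: [482.0, 130.8, 214.7]
tcp_rot: [3.141, -0.501, 1.623]
contact_force: [0.3, -0.0, 0.3]
grip_width: 55.1
finger_force: 0.0
[-0.45896801  0.1753674   1.03017058]
```

View pics/c2.png

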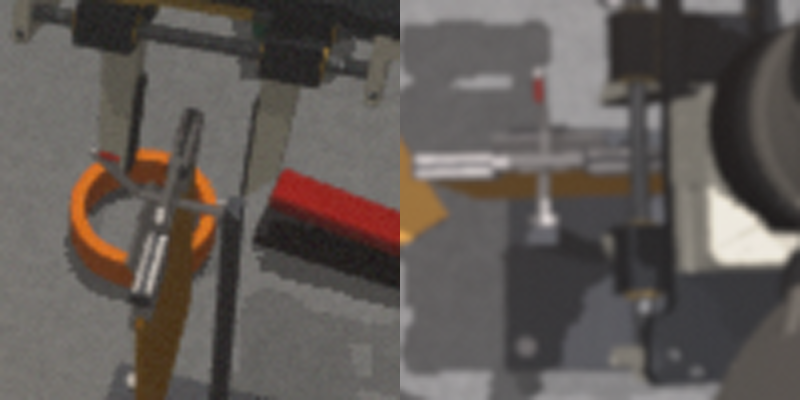

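```bash
python3 -m jog '[[0,0,0,0,0,0],[0,0,0,0,0,0],[0,0,0,0,0,0],[0,0,0,0,0,0],[0,0,0,0,0,0],[0,0,0,0,0,0],[0,0,0,0,0,0],[0,0,0,0,0,0]]' 0
```

```text
time: 4.7
tool_pos: [481.7, 130.8, 214.8]
tcp_rot: [3.141, -0.501, 1.623]
contact_force: [-1.2, -0.2, 0.0]
grip_width: 9.5
finger_force: 30.0
```

```bash
python3 -m jog '[[0.5,0,-0.9,0,0,0],[0.5,0,-0.9,0,0,0],[0.5,0,-0.9,0,0,0],[0.4,0,-0.8,0,0,0],[0,0,0,0,0,0],[0,0,0,0,0,0]]'
python3 - <<'E'
from plan import *
for i in range(4):
    s=snap('side','s3.png');t=snap('top','t3.png');print(bot.get_obs()['contact_force'].round(2))
a=cv2.resize(s[220:300,300:360],(450,600),interpolation=cv2.INTER_CUBIC)
b=cv2.resize(t[230:300,200:270],(350,350),interpolation=cv2.INTER_CUBIC)
b=np.vstack([b,np.zeros((250,350,3),np.uint8)])
cv2.imwrite('pics/c3.png',np.hstack([a,b])[:,:,::-1])
E
```

```text
time: 5.3
tool_pos: [482.0, 130.7, 218.8]
tcp_rot: [3.14, -0.501, 1.623]
contact_force: [0.0, 0.9, -3.0]
grip_width: 9.6
finger_force: 30.0
[-0.16 -0.69 -2.13]
[-0.23 -0.74 -2.49]
[ 0.32 -1.01 -2.48]
[ 0.19 -0.26 -3.46]
```

View pics/c3.png

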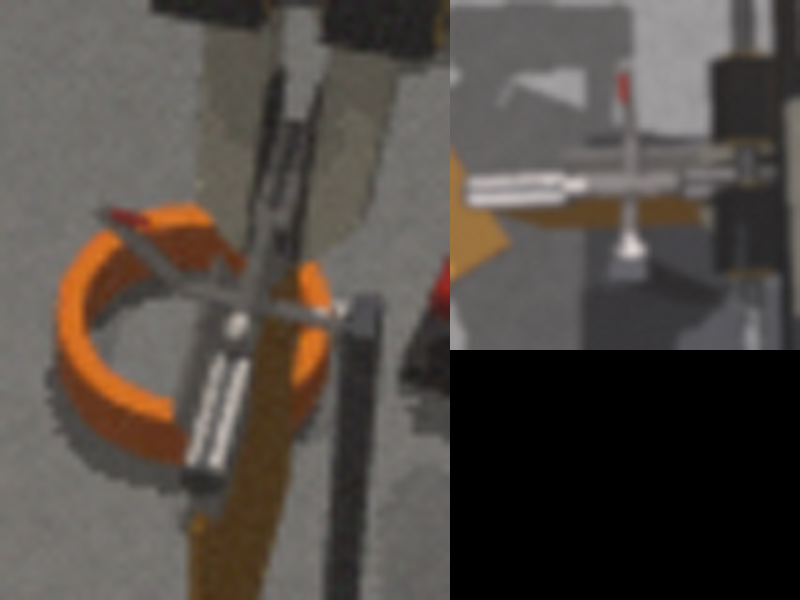

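```bash
cat > fit2.py <<'E'
from fit import *
c2=lambda x,y:(300+x/7.5,220+y/7.5); t2=lambda x,y:(200+(x-450)/5,230+y/5)
def obs2(q):
    s=q[3];tip=[42+32*np.cos(s),0,235+32*np.sin(s)];b=s+np.radians(140)
    e=[tip[0]+10.5*np.cos(b),0,tip[2]+10.5*np.sin(b)]
    return [('side',(-65,50,8),c(285,487)),('side',(65,50,8),c(53,432)),('side',(65,-50,8),c(102,285)),('side',(-65,-50,8),c(318,340)),
     ('side',(-4,0,241),c2(365,303)),('top',(-4,0,241),t2(629,262)),('side',(0,0,235),c2(350,318)),
     ('side',(42,0,235),c2(170,280)),('side',tip,c2(103,210)),('top',tip,t2(627,66)),('side',e,c2(148,222)),('top',e,t2(626,104))]
def f2(q):
    return np.concatenate([proj(n,W(q,P))-p-(q[4:6] if n=='top' else q[6:8]) for n,P,p in obs2(q)]+[q[4:8]*1.0])
r2=least_squares(f2,[455,160,0,.7,0,0,0,0]);q2=r2.x
if __name__=='__main__':
    print(q2.round(3),np.degrees(q2[2:4]));print(np.round(r2.fun.reshape(-1,2),1).tolist())
    # clip top-view wings with fitted top offset
    for n,p,z in[('Lw out',t2(466,190),243),('Lw in',t2(586,187),243),('Rw',t2(735,176),243)]:print(n,atz('top',np.array(p)-q2[4:6],z))
    for P in [(0,-20,0),(0,20,0)]: pass
    print('side L end', [proj('side',W(q2,(x,55,z)))+q2[6:8] for x,z in((24,243),(24,219))],c2(225,358),c2(205,480))
E
python3 fit2.py
```

```text
[ 4.55793e+02  1.61349e+02  1.00000e-02  8.75000e-01 -5.38000e-01
  1.21000e-01 -3.21000e-01 -1.06900e+00] [ 0.58993005 50.10901792]
[[-0.9, -0.1], [-0.8, -0.9], [-0.7, -1.0], [0.1, -1.8], [-0.2, 1.2], [-0.0, 0.7], [-0.4, 0.7], [2.1, 1.0], [0.6, -0.2], [-0.4, 0.4], [-0.1, 0.0], [-0.1, -1.0], [-0.5, 0.1], [-0.3, -1.1]]
Lw out [477.66232928 216.24170779 243.        ]
Lw in [479.15391418 174.78917373 243.        ]
Rw [483.53619513 123.31377124 243.        ]
side L end [array([325.74605083, 278.62622084]), array([325.56330171, 286.21025558])] (330.0, 267.73333333333335) (327.3333333333333, 284.0)
```

```bash
cat > clip.py <<'E'
from plan import *
import json
HX,HY,HW=455.8,161.3,0.01
def clipR(yaw,th): return R.from_euler('z',yaw)*R.from_euler('y',-th)
# grasp transform: tool pose when clip at known pose
tp=np.array([482.0,130.8,218.8]);tR=R.from_euler('xyz',[3.1405,-.501,1.623])
S0=np.array([480.4,161.3,235.]);C0=clipR(.052,0)
Gp=C0.inv().apply(tp-S0);GR=C0.inv()*tR
def tool(S,C): return S+C.apply(Gp),C*GR
def hk(x,z): return np.array([HX+x*np.cos(HW),HY+x*np.sin(HW),235+z])
def now():
    p,Q=cur();C=Q*GR.inv();S=p-C.apply(Gp);d=S-[HX,HY,235]
    return S,C,(d[0]*np.cos(HW)+d[1]*np.sin(HW),d[2]),C.as_euler('ZYX')
def go(way,start=None):   # way: (x,z,theta_deg,n)
    s=start
    for x,z,th,n in way: s=rows(*tool(hk(x,z),clipR(.02,np.radians(th))),n,start=s,nd=2)
    return s
def F(n=6):
    f=[]
    for i in range(n): bot.capture('top');f.append(bot.get_obs()['contact_force'])
    return np.mean(f,0).round(2)
def st():
    S,C,l,e=now();print('local x,z',np.round(l,2),'y',round(S[1]-HY,2),'yaw,tilt,roll',np.round(e[0],3),round(-np.degrees(e[1]),1),round(np.degrees(e[2]),1),'q',np.round(bot.get_obs()['joint_positions'],2))
E
python3 - <<'E'
from clip import *
st();print(F(4));go([(36,0,20,8)])
E
```

```text
local x,z [ 2.459e+01 -1.000e-02] y -0.07 yaw,tilt,roll 0.052 0.0 -0.0 q [-0.2   0.32  1.69  0.5   1.3  -0.43]
[-0.18 -0.08 -2.03]
[[0.02, 1.99, -0.12, -0.04, -0.001, -0.017], [-0.01, 2.0, -0.05, -0.04, -0.0, -0.018], [-0.04, 1.99, 0.04, -0.04, -0.001, -0.017], [-0.08, 1.99, 0.12, -0.041, -0.001, -0.018], [-0.12, 1.98, 0.19, -0.04, -0.0, -0.017], [-0.15, 1.98, 0.28, -0.04, -0.001, -0.018], [-0.19, 1.95, 0.35, -0.04, -0.0, -0.017], [-0.21, 1.94, 0.44, -0.04, -0.001, -0.018]]
```

```bash
python3 -m jog '[[0,2,-0.1,-0.04,0,-0.017],[0,2,-0.05,-0.04,0,-0.018],[0,2,0,-0.04,0,-0.017],[-0.1,2,0.1,-0.04,0,-0.018],[-0.1,2,0.2,-0.04,0,-0.017],[-0.2,2,0.3,-0.04,0,-0.018],[-0.2,2,0.3,-0.04,0,-0.017],[-0.2,2,0.4,-0.04,0,-0.018],[0,0,0,0,0,0],[0,0,0,0,0,0]]'
python3 - <<'E'
from clip import *
print(F(4));st();go([(42,2.0,28,3),(49,9,46,5)])
E
```

```text
time: 6.9
tool_pos: [498.0, 131.2, 220.0]
tcp_rot: [2.748, -0.473, 1.777]
contact_force: [-0.2, 0.1, -3.2]
grip_width: 9.9
finger_force: 30.0
[ 0.01  0.32 -2.65]
local x,z [36.34  0.3 ] y 0.21 yaw,tilt,roll 0.02 19.9 0.3 q [-0.25  0.2   1.92  0.72  0.97 -0.77]
[[0.0, 2.73, 0.01, -0.041, -0.002, -0.023], [-0.06, 2.72, 0.12, -0.041, -0.001, -0.022], [-0.12, 2.71, 0.23, -0.041, -0.002, -0.023]]
[[0.34, 2.9, -0.65, -0.055, -0.0, -0.03], [0.25, 2.93, -0.5, -0.055, -0.0, -0.03], [0.17, 2.97, -0.33, -0.056, -0.0, -0.03], [0.08, 2.98, -0.16, -0.055, 0.0, -0.031], [-0.02, 2.98, 0.0, -0.055, 0.0, -0.03]]
```

```bash
python3 -m jog '[[0,2.7,0,-0.041,0,-0.023],[0,2.7,0.1,-0.041,0,-0.022],[-0.1,2.7,0.2,-0.041,0,-0.023],[0,0,0,0,0,0],[0,0,0,0,0,0]]'
python3 - <<'E'
from clip import *
print(F(4));st()
E
python3 -m jog '[[0.3,2.9,-0.6,-0.055,0,-0.03],[0.3,2.9,-0.5,-0.055,0,-0.03],[0.2,3,-0.3,-0.055,0,-0.03],[0,0,0,0,0,0],[0,0,0,0,0,0]]'
python3 - <<'E'
from clip import *
print(F(4));st()
go([(49,9,46,3)])
E
```

```text
time: 7.6
tool_pos: [505.7, 131.3, 222.8]
tcp_rot: [2.596, -0.443, 1.845]
contact_force: [-0.3, 0.8, -2.6]
grip_width: 10.0
finger_force: 30.0
[-0.26  0.11 -2.61]
local x,z [41.86  2.27] y 0.37 yaw,tilt,roll 0.02 28.0 0.3 q [-0.27  0.17  2.01  0.87  0.87 -0.97]
time: 8.3
tool_pos: [512.4, 131.4, 228.8]
tcp_rot: [2.399, -0.389, 1.923]
contact_force: [-0.4, 0.4, -2.9]
grip_width: 9.8
finger_force: 30.0
[-0.24 -0.43 -2.83]
local x,z [46.12  6.75] y 0.44 yaw,tilt,roll 0.018 38.8 0.3 q [-0.3   0.14  2.12  1.14  0.77 -1.33]
[[0.01, 1.91, -0.08, -0.037, -0.002, -0.021], [-0.02, 1.91, -0.01, -0.036, -0.001, -0.02], [-0.07, 1.91, 0.07, -0.037, -0.002, -0.021]]
```

```bash
python3 -m jog '[[0,1.9,-0.1,-0.037,0,-0.021],[0,1.9,0,-0.036,0,-0.02],[-0.1,1.9,0.1,-0.037,0,-0.021],[0,0,0,0,0,0],[0,0,0,0,0,0]]'
python3 - <<'E'
from clip import *
print(F(6));st()
S,C,l,e=now();_,Q=cur();s=np.radians(50)
n=np.array([-np.sin(s),0,np.cos(s)]);u=np.array([np.cos(s),0,np.sin(s)])
print('n tool',Q.inv().apply(n).round(3),'u tool',Q.inv().apply(u).round(3))
E
```

```text
time: 9.0
tool_pos: [516.8, 131.5, 232.4]
tcp_rot: [2.272, -0.344, 1.969]
contact_force: [-0.0, -0.1, -2.0]
grip_width: 10.0
finger_force: 30.0
[ 0.32  0.44 -1.96]
local x,z [48.66  8.95] y 0.45 yaw,tilt,roll 0.02 46.0 0.3 q [-0.32  0.14  2.2   1.37  0.75 -1.62]
n tool [ 0.497 -0.069 -0.865] u tool [ 0.023  0.998 -0.066]
```

```bash
cat > chk.py <<'E'
# stops a typed chain of moves when the wire is felt along n (argv: limit N)
import sys
from clip import *
f=F(4)-[0,0,-2.4];s=np.radians(50);n=f@[-np.sin(s),0,np.cos(s)];u=f@[np.cos(s),0,np.sin(s)]
S,C,l,e=now();d=np.array(l)-[42,0]
print('n %.2f u %.2f y %.2f | along %.2f off %.2f y %.2f'%(n,u,f[1],d@[np.cos(s),np.sin(s)],d@[-np.sin(s),np.cos(s)],S[1]-HY))
sys.exit(abs(n)>float(sys.argv[1]))
E
python3 -m jog '[[0.25,0,-0.43,0,0,0],[0.25,0,-0.43,0,0,0],[0.25,0,-0.43,0,0,0],[0,0,0,0,0,0]]' >/dev/null; python3 chk.py 1.3 && python3 -m jog '[[0.15,0,-0.26,0,0,0],[0,0,0,0,0,0]]'>/dev/null; python3 chk.py 1.3 && python3 -m jog '[[0.15,0,-0.26,0,0,0],[0,0,0,0,0,0]]'>/dev/null && python3 chk.py 1.3 && python3 -m jog '[[0.15,0,-0.26,0,0,0],[0,0,0,0,0,0]]'>/dev/null && python3 chk.py 1.3 && python3 -m jog '[[0.15,0,-0.26,0,0,0],[0,0,0,0,0,0]]'>/dev/null && python3 chk.py 1.3 && python3 -m jog '[[0.15,0,-0.26,0,0,0],[0,0,0,0,0,0]]'>/dev/null && python3 chk.py 1.3 && python3 -m jog '[[0.15,0,-0.26,0,0,0],[0,0,0,0,0,0]]'>/dev/null && python3 chk.py 1.3 && python3 -m jog '[[0.15,0,-0.26,0,0,0],[0,0,0,0,0,0]]'>/dev/null && python3 chk.py 1.3
```

```text
n -0.20 u -0.67 y 0.33 | along 11.00 off 2.14 y 0.45
n 0.41 u -0.06 y 0.28 | along 11.02 off 2.15 y 0.45False
False
```

```bash
sed -i 's/sys.exit(abs(n)>float(sys.argv\[1\]))/sys.exit(int(abs(n)>float(sys.argv[1])))/; s/F(4)/F(3)/' chk.py
python3 -m jog '[[0.2,0,-0.35,0,0,0],[0.2,0,-0.35,0,0,0],[0,0,0,0,0,0]]' >/dev/null; python3 chk.py 1.3 && python3 -m jog '[[0.15,0,-0.26,0,0,0],[0,0,0,0,0,0]]'>/dev/null && python3 chk.py 1.3 && python3 -m jog '[[0.15,0,-0.26,0,0,0],[0,0,0,0,0,0]]'>/dev/null && python3 chk.py 1.3 && python3 -m jog '[[0.15,0,-0.26,0,0,0],[0,0,0,0,0,0]]'>/dev/null && python3 chk.py 1.3 && python3 -m jog '[[0.15,0,-0.26,0,0,0],[0,0,0,0,0,0]]'>/dev/null && python3 chk.py 1.3 && python3 -m jog '[[0.15,0,-0.26,0,0,0],[0,0,0,0,0,0]]'>/dev/null && python3 chk.py 1.3
```

```text
n 0.62 u -0.31 y 0.05 | along 11.11 off 2.97 y 0.43
n -0.22 u 0.03 y 0.21 | along 11.10 off 3.28 y 0.47
n 0.32 u 0.28 y 0.32 | along 11.11 off 3.56 y 0.47
n -0.24 u -0.49 y -0.31 | along 11.14 off 3.86 y 0.46
n -1.35 u -0.41 y 0.22 | along 11.18 off 4.11 y 0.44
```

```bash
cat > wp.py <<'E'
import sys
from clip import *
# argv: along off theta n
u,o,th,n=map(float,sys.argv[1:]);s=np.radians(50)
st();go([(42+u*np.cos(s)-o*np.sin(s),u*np.sin(s)+o*np.cos(s),th,int(n))])
E
python3 wp.py 11.2 3.3 46 1; python3 wp.py 18.5 3.3 50 4
```

```text
local x,z [46.03 11.2 ] y 0.44 yaw,tilt,roll 0.019 46.0 0.3 q [-0.33  0.13  2.2   1.36  0.75 -1.61]
[[-0.37, 0.1, 0.56, 0.0, -0.005, -0.001]]
local x,z [46.03 11.2 ] y 0.44 yaw,tilt,roll 0.019 46.0 0.3 q [-0.33  0.13  2.2   1.36  0.75 -1.61]
[[-0.04, 2.13, 0.02, -0.015, -0.001, -0.009], [-0.05, 2.12, 0.04, -0.015, -0.001, -0.008], [-0.07, 2.13, 0.08, -0.016, -0.001, -0.009], [-0.1, 2.12, 0.12, -0.015, -0.002, -0.008]]
```

```bash
J="python3 -m jog"; python3 -m jog '[[-0.37,0.1,0.56,0,0,0],[0.04,2.12,-0.12,-0.015,0,-0.009],[0.03,2.12,-0.1,-0.015,0,-0.008],[0.02,2.12,-0.06,-0.016,0,-0.009],[0,2.12,0,-0.015,0,-0.008],[0,0,0,0,0,0],[0,0,0,0,0,0]]'>/dev/null; python3 chk.py 1.3 && python3 -m jog '[[0.15,0,-0.26,0,0,0],[0,0,0,0,0,0]]'>/dev/null && python3 chk.py 1.2 && python3 -m jog '[[0.1,0,-0.17,0,0,0],[0,0,0,0,0,0]]'>/dev/null && python3 chk.py 1.2 && python3 -m jog '[[0.1,0,-0.17,0,0,0],[0,0,0,0,0,0]]'>/dev/null && python3 chk.py 1.2 && python3 -m jog '[[0.1,0,-0.17,0,0,0],[0,0,0,0,0,0]]'>/dev/null && python3 chk.py 1.2; python3 -c "
from clip import *
st()"
```

```text
n -0.05 u 0.06 y 0.46 | along 18.65 off 3.45 y 0.45
n -0.36 u -0.16 y -0.02 | along 18.60 off 3.75 y 0.45
n -1.18 u 0.26 y 0.30 | along 18.63 off 3.89 y 0.39
n -2.95 u 0.10 y 0.42 | along 18.62 off 4.08 y 0.39
local x,z [50.84 16.89] y 0.39 yaw,tilt,roll 0.019 50.0 0.3 q [-0.33  0.14  2.23  1.48  0.76 -1.76]
```

```bash
python3 wp.py 18.6 3.0 49.5 1
python3 - <<'E'
from clip import *
s=np.radians(50);w=lambda u,o:(42+u*np.cos(s)-o*np.sin(s),u*np.sin(s)+o*np.cos(s))
p=tool(hk(*w(18.6,3.0)),clipR(.02,np.radians(49.5)))
a=go([(*w(26,2.8),49.5,4),(*w(32,2.7),49.5,3),(*w(40,2.5),49.5,4)],start=p)
E
```

```text
local x,z [50.84 16.89] y 0.39 yaw,tilt,roll 0.019 50.0 0.3 q [-0.33  0.14  2.23  1.48  0.76 -1.76]
[[-0.43, -0.15, 0.85, 0.008, -0.004, 0.004]]
[[-0.03, 1.85, 0.03, 0.0, 0.0, 0.0], [-0.02, 1.85, 0.02, 0.0, 0.0, 0.0], [-0.03, 1.85, 0.03, 0.0, 0.0, 0.0], [-0.03, 1.85, 0.02, 0.0, 0.0, 0.0]]
[[-0.02, 2.0, 0.01, 0.0, 0.0, 0.0], [-0.02, 2.0, 0.01, 0.0, 0.0, 0.0], [-0.02, 2.0, 0.01, 0.0, 0.0, 0.0]]
[[-0.03, 2.0, 0.02, 0.0, 0.0, 0.0], [-0.02, 2.0, 0.03, 0.0, 0.0, 0.0], [-0.03, 2.0, 0.02, 0.0, 0.0, 0.0], [-0.03, 2.0, 0.03, 0.0, 0.0, 0.0]]
```

```bash
python3 -m jog '[[-0.43,-0.1,0.85,0.008,0,0.004],[0,0,0,0,0,0],[-0.02,1.85,0.03,0,0,0],[-0.02,1.85,0.03,0,0,0],[0,0,0,0,0,0]]'>/dev/null; python3 chk.py 1.2 && python3 -m jog '[[-0.03,1.85,0.03,0,0,0],[-0.03,1.85,0.02,0,0,0],[0,0,0,0,0,0]]'>/dev/null && python3 chk.py 1.2 && python3 -m jog '[[-0.02,1.5,0.01,0,0,0],[-0.02,1.5,0.01,0,0,0],[0,0,0,0,0,0]]'>/dev/null && python3 chk.py 1.2 && python3 -m jog '[[-0.02,1.5,0.01,0,0,0],[-0.02,1.5,0.01,0,0,0],[0,0,0,0,0,0]]'>/dev/null && python3 chk.py 1.2 && python3 -m jog '[[-0.02,2,0.02,0,0,0],[-0.02,2,0.02,0,0,0],[0,0,0,0,0,0]]'>/dev/null && python3 chk.py 1.2&& python3 -m jog '[[-0.02,2,0.02,0,0,0],[-0.02,2,0.02,0,0,0],[0,0,0,0,0,0]]'>/dev/null && python3 chk.py 1.2
```

```text
n -0.30 u -0.14 y -0.03 | along 22.26 off 3.14 y 0.60
n -0.66 u -0.73 y 0.10 | along 25.96 off 2.99 y 0.58
n -0.09 u -0.58 y -0.00 | along 28.97 off 2.92 y 0.58
n -0.33 u -0.44 y 0.39 | along 31.98 off 2.88 y 0.63
n -0.15 u -0.02 y -0.27 | along 35.98 off 2.79 y 0.65
n 0.28 u -0.27 y 0.36 | along 39.95 off 2.71 y 0.69
```

```bash
python3 -m jog '[[0,10,0,0,0,0],[0,20,0,0,0,0],[0,25,0,0,0,0],[0,0,0,0,0,0]]'
cat > rk.py <<'E'
from h import *
import sys
def draw(im,n,x,y,w,k,off):
    f=lambda P:tuple(np.int32((proj(n,(x+P[0]*np.cos(w)-P[1]*np.sin(w),y+P[0]*np.sin(w)+P[1]*np.cos(w),P[2]))-off)*k))
    for xx in(-36,-13,-10,10,13,36): cv2.line(im,f((xx,-75,75)),f((xx,75,75)),(255,0,255) if abs(xx)>30 else (0,255,255),1)
    for xx in(-36,36):
        cv2.line(im,f((xx,-75,0)),f((xx,75,0)),(255,255,0),1)
        for yy in(-75,75): cv2.line(im,f((xx,yy,0)),f((xx,yy,75)),(255,255,0),1)
x,y,w=map(float,sys.argv[1:4]);out=[]
for n,(c,r) in(('top',(395,230)),('side',(325,150))):
    im=cv2.imread(f'pics/{n}0.png')[r:r+75,c:c+100];im=cv2.resize(im,(400,300),interpolation=cv2.INTER_CUBIC);im2=im.copy()
    draw(im2,n,x,y,w,4,np.array([c,r]));out.append(np.vstack([im,im2]))
cv2.imwrite('pics/'+sys.argv[4],np.hstack(out))
E
python3 rk.py 491 -240 .34 r1.png; python3 -c "
from clip import *
st();print(F(2))"
```

```text
time: 17.15
tool_pos: [572.2, 132.1, 301.4]
tcp_rot: [2.207, -0.317, 1.991]
contact_force: [1.1, -0.2, -2.9]
grip_width: 10.0
finger_force: 30.0
local x,z [103.35  76.87] y 1.02 yaw,tilt,roll 0.021 49.8 0.2 q [-0.28  0.12  2.02  1.27  0.77 -1.42]
[-0.18  0.37 -3.19]
```

View pics/r1.png

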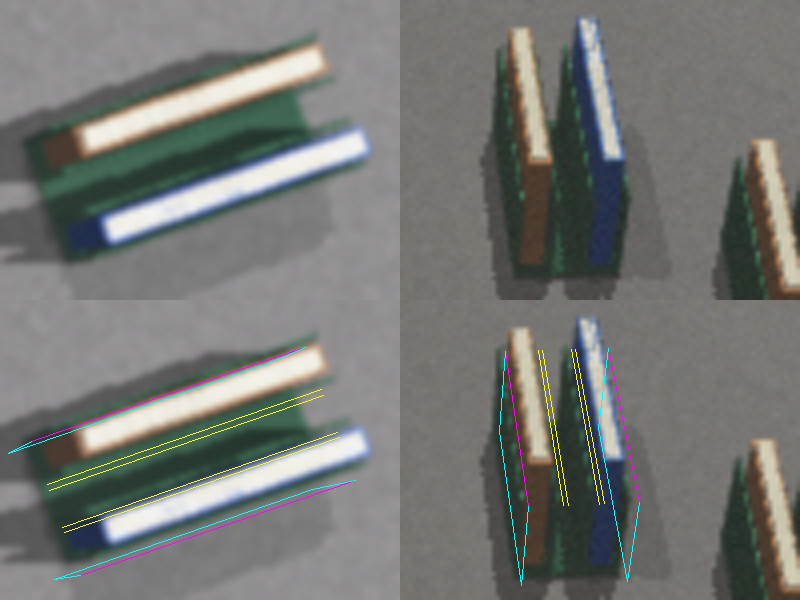

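```bash
cat > rfit.py <<'E'
from h import *
from scipy.optimize import least_squares
T=lambda x,y:np.array((395+x/4,230+y/4));S=lambda x,y:np.array((325+(x-400)/4,150+y/4))
O=[('top',(36,75,0),T(27,146)),('top',(-36,75,0),T(65,262)),('side',(36,75,0),S(515,278)),('side',(-36,75,0),S(622,277)),
('top',(36,-75,75),T(318,36)),('side',(36,75,75),S(522,200)) ]
O=O[:5]
L=[(T(92,184),T(344,101))] # mid line of book tops at z~99, x=0
def W(q,P):
    x,y,w=q[:3];return np.array([x+P[0]*np.cos(w)-P[1]*np.sin(w),y+P[0]*np.sin(w)+P[1]*np.cos(w),P[2]])
def f(q):
    r=[proj(n,W(q,P))+(q[3:5] if n=='top' else q[5:7])-p for n,P,p in O]
    a,b=[proj('top',W(q,(0,s,99)))+q[3:5] for s in(70,-70)];nn=np.array([-(b-a)[1],(b-a)[0]])/np.linalg.norm(b-a)
    r.append(np.array([nn@(p-a)*1.5 for p in L[0]]));r.append((q[3:7]-[-.5,.1,-.3,-1])*1.0)
    return np.concatenate([v.ravel() for v in r])
r=least_squares(f,[491,-240,.34,0,0,0,0]);print(r.x.round(3));print(r.fun.round(1).tolist())
E
python3 rfit.py
python3 - <<'E'
from clip import *
# carry: upright above rack, S such that clip centre over rack
s=None
a=rows(*tool(np.array([552,60,320.]),clipR(.1,np.radians(10))),8)
E
```

```text
[ 4.97245e+02 -2.46591e+02  3.33000e-01  1.11000e-01 -3.49000e-01
  1.99000e-01  1.14000e-01]
[-1.5, -1.6, 0.2, 0.9, -0.2, -0.2, -0.3, -0.9, 0.2, -0.2, -0.8, -0.1, 0.6, -0.4, 0.5, 1.1]
[[-10.3, -0.5, -7.8, 0.08, 0.004, 0.034], [-10.4, -0.8, -7.8, 0.079, 0.005, 0.034], [-10.3, -1.1, -7.7, 0.08, 0.004, 0.034], [-10.3, -1.3, -7.7, 0.079, 0.005, 0.033], [-10.4, -1.6, -7.7, 0.08, 0.004, 0.034], [-10.4, -1.8, -7.5, 0.08, 0.005, 0.034], [-10.4, -2.1, -7.4, 0.079, 0.004, 0.034], [-10.4, -2.4, -7.3, 0.08, 0.005, 0.034]]
```

```bash
python3 -m jog '[[-10.3,-0.5,-7.8,0.08,0,0.034],[-10.4,-0.8,-7.8,0.08,0,0.034],[-10.3,-1,-7.7,0.08,0,0.034],[-10.3,-1.3,-7.7,0.08,0,0.034],[-10.4,-1.6,-7.7,0.08,0.004,0.034],[-10.4,-1.8,-7.5,0.08,0.004,0.034],[-10.4,-2,-7.4,0.08,0.004,0.034],[-10.4,-2.4,-7.3,0.08,0.004,0.034],[0,0,0,0,0,0]]'
python3 - <<'E'
from clip import *
st();S,C,l,e=now();print(S)
rows(*tool(np.array([497,-246,315.]),clipR(.333,0)),12)
E
```

```text
time: 18.15
tool_pos: [558.1, 29.0, 304.3]
tcp_rot: [2.951, -0.48, 1.75]
contact_force: [0.1, -0.2, -3.1]
grip_width: 9.6
finger_force: 30.0
local x,z [95.91 84.8 ] y -101.95 yaw,tilt,roll 0.09 9.6 -0.8 q [-0.37  0.34  1.42  0.51  1.48 -0.58]
[552.73564614  59.35379686 319.80189047]
[[-21.6, -6.5, -12.2, 0.022, 0.003, -0.011], [-21.6, -7.0, -12.1, 0.022, 0.003, -0.011], [-21.4, -7.5, -12.0, 0.022, 0.003, -0.011], [-21.3, -8.0, -11.9, 0.021, 0.002, -0.012], [-21.1, -8.5, -11.8, 0.022, 0.003, -0.011], [-21.1, -9.0, -11.7, 0.022, 0.003, -0.011], [-20.9, -9.5, -11.5, 0.022, 0.003, -0.011], [-20.7, -10.0, -11.4, 0.022, 0.003, -0.011], [-20.7, -10.4, -11.2, 0.022, 0.003, -0.011], [-20.4, -10.9, -11.0, 0.022, 0.003, -0.012], [-20.3, -11.4, -10.8, 0.021, 0.003, -0.011], [-20.2, -11.9, -10.7, 0.022, 0.002, -0.011]]
```

```bash
python3 -m jog '[[-21.6,-6.5,-12.2,0.022,0.003,-0.011],[-21.6,-7,-12.1,0.022,0.003,-0.011],[-21.4,-7.5,-12,0.022,0.003,-0.011],[-21.3,-8,-11.9,0.021,0.002,-0.012],[-21.1,-8.5,-11.8,0.022,0.003,-0.011],[-21.1,-9,-11.7,0.022,0.003,-0.011],[-20.9,-9.5,-11.5,0.022,0.003,-0.011],[-20.7,-10,-11.4,0.022,0.003,-0.011],[-20.7,-10.4,-11.2,0.022,0.003,-0.011],[-20.4,-10.9,-11,0.022,0.003,-0.012],[-20.3,-11.4,-10.8,0.021,0.003,-0.011],[-20.2,-11.9,-10.7,0.022,0.002,-0.011]]'
python3 -m jog '[[0,0,0,0,0,0],[0,0,0,0,0,0],[0,0,0,0,0,0]]' >/dev/null
python3 - <<'E'
from clip import *
st();S,C,l,e=now();print(S)
rows(*tool(np.array([497,-246.,281.]),clipR(.333,0)),4)
E
```

```text
time: 19.35
tool_pos: [506.3, -273.7, 299.7]
tcp_rot: [3.134, -0.501, 1.91]
contact_force: [-0.5, -0.7, -3.0]
grip_width: 9.9
finger_force: 30.0
local x,z [36.7  81.69] y -405.09 yaw,tilt,roll 0.334 0.2 -0.1 q [-0.75  0.66  0.9   0.25  2.02 -1.03]
[ 496.5569648  -243.79412554  316.6872291 ]
[[-4.8, -0.1, 7.6, 0.001, 0.0, 0.001], [-4.7, -0.2, 7.5, 0.001, 0.001, 0.0], [-4.8, -0.1, 7.6, 0.0, -0.0, 0.001], [-4.8, -0.1, 7.6, 0.001, 0.0, 0.001]]
```

Now lower until the foot is just above the books (S z 281 puts the foot at about 116), then look.

```bash
python3 -m jog '[[-4.8,-0.1,7.6,0,0,0],[-4.8,-0.2,7.6,0,0,0],[-4.8,-0.1,7.6,0,0,0],[-4.8,-0.1,7.6,0,0,0],[0,0,0,0,0,0],[0,0,0,0,0,0]]'
python3 - <<'E'
from clip import *
st();S,C,l,e=now();print(S)
ims=[]
for n,(c,r) in(('top',(390,210)),('side',(310,90))):
    im=snap(n,n+'5.png')[r:r+150,c:c+100];im=cv2.resize(im,(400,600),interpolation=cv2.INTER_CUBIC)
    off=np.array([c,r])
    for y in(60,-60):
        P=S+C.apply([0,y,-165]);px=tuple(np.int32((proj(n,P)-off)*4));cv2.circle(im,px,4,(255,0,255),1);print(n,y,px,P)
    ims.append(im)
cv2.imwrite('pics/c5.png',np.hstack(ims)[:,:,::-1])
E
```

```text
time: 20.25
tool_pos: [507.0, -276.3, 264.5]
tcp_rot: [3.138, -0.499, 1.905]
contact_force: [-0.4, -0.1, -2.8]
grip_width: 10.0
finger_force: 30.0
local x,z [37.05 45.64] y -408.72 yaw,tilt,roll 0.333 0.1 -0.1 q [-0.76  0.68  0.96  0.24  1.94 -1.05]
[ 496.93691717 -247.42488549  280.64328004]
top 60 (np.int32(134), np.int32(260)) [ 477.79547176 -190.88538844  115.53152897]
top -60 (np.int32(362), np.int32(183)) [ 516.99644322 -304.3015832   115.75648047]
side 60 (np.int32(238), np.int32(372)) [ 477.79547176 -190.88538844  115.53152897]
side -60 (np.int32(218), np.int32(249)) [ 516.99644322 -304.3015832   115.75648047]
```

View pics/c5.png

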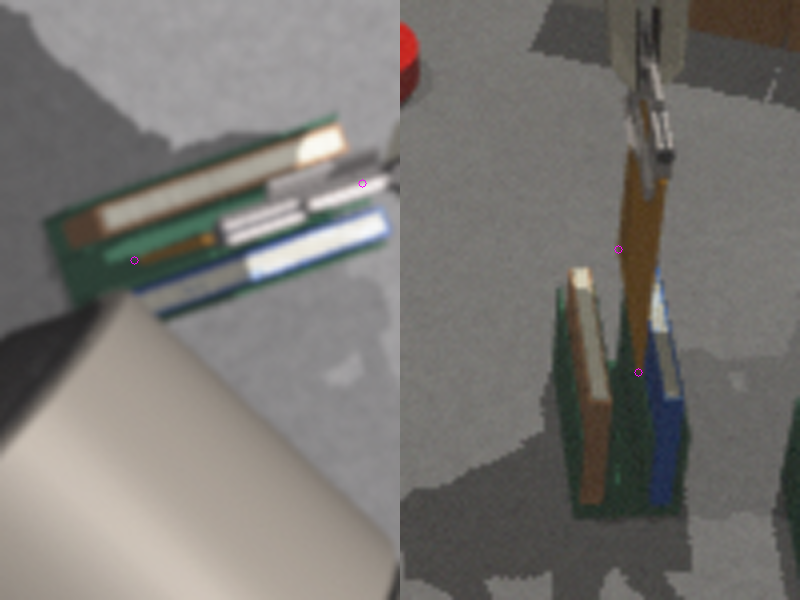

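Run:
```python
from clip import *
S,C,l,e=now()
for n,(c,r) in(('top',(390,210)),('side',(310,90))):
  for y in(60,75,-60):
    P=S+C.apply([0,y,-165]);P[2]=4;print(n,y,(proj(n,P)-[c,r])*4)
# which direction is 1 mm across rack in side/top crop px
for n in('top','side'):
    P=np.array([472.,-176,4]);a=np.array([np.cos(.333),np.sin(.333),0]);print(n,(proj(n,P+10*a)-proj(n,P))*4)
```

```text
top 60 [ 92.63652327 273.62910391]
top 75 [ 66.59952672 282.40676258]
top -60 [299.77052504 203.79956106]
side 60 [224.54120618 493.0077005 ]
side 75 [227.01284298 509.23691429]
side -60 [206.00492525 371.2951312 ]
top [ -6.21639949 -17.52941029]
side [-14.80771367   0.49120924]
```

Run:
```python
from clip import *
a=rows(*tool(np.array([495.6,-247,180.]),clipR(.333,0)),8)
rows(*tool(np.array([495.6,-247,172.]),clipR(.333,0)),4,start=a)
```

```text
[[-5.9, -0.2, 11.2, 0.0, 0.0, 0.0], [-6.0, -0.2, 11.2, 0.001, 0.001, 0.0], [-5.9, -0.2, 11.2, -0.0, 0.0, 0.0], [-5.9, -0.2, 11.2, 0.0, 0.001, 0.001], [-6.0, -0.2, 11.1, 0.001, -0.0, -0.0], [-5.9, -0.2, 11.2, -0.0, 0.0, -0.0], [-6.0, -0.1, 11.2, 0.0, 0.001, 0.0], [-6.0, -0.2, 11.2, 0.001, 0.0, 0.0]]
[[-0.9, -0.0, 1.7, -0.0, 0.0, 0.0], [-1.0, -0.0, 1.8, -0.0, 0.0, 0.0], [-0.9, -0.0, 1.7, -0.0, 0.0, 0.0], [-1.0, -0.0, 1.8, -0.0, 0.0, 0.0]]
```

```bash
python3 -m jog '[[-5.9,-0.2,11.2,0,0,0],[-6,-0.2,11.2,0,0,0],[-5.9,-0.2,11.2,0,0,0],[-5.9,-0.2,11.2,0,0,0],[0,0,0,0,0,0]]'|grep contact; python3 -m jog '[[-6,-0.2,11.1,0,0,0],[-5.9,-0.2,11.2,0,0,0],[-6,-0.1,11.2,0,0,0],[-6,-0.2,11.2,0,0,0],[0,0,0,0,0,0],[0,0,0,0,0,0]]'; python3 -c "
from clip import *
S,C,l,e=now();print(S,F(3));st()"
```

```text
contact_force: [0.5, 0.1, -2.5]
time: 21.45
tool_pos: [505.5, -275.8, 163.2]
tcp_rot: [3.138, -0.499, 1.905]
contact_force: [0.3, 0.6, -2.3]
grip_width: 10.1
finger_force: 30.0
[ 495.51685054 -246.88108298  179.29389791] [ 0.06  0.5  -2.52]
local x,z [ 35.93 -54.88] y -408.45 yaw,tilt,roll 0.333 0.2 -0.2 q [-0.76  0.74  1.12  0.23  1.72 -1.11]
```

```bash
cat > chk2.py <<'E'
import sys
from clip import *
f=F(2);S,C,l,e=now();print(f,S.round(2));sys.exit(int(f[2]>0.3))
E
python3 -m jog '[[-1,0,1.8,0,0,0],[-1,0,1.8,0,0,0],[-1,0,1.8,0,0,0],[-0.7,0,1.3,0,0,0],[0,0,0,0,0,0],[0,0,0,0,0,0]]'>/dev/null; python3 chk2.py && python3 -m jog '[[-0.3,0,0.5,0,0,0],[0,0,0,0,0,0]]'>/dev/null && python3 chk2.py && python3 -m jog '[[-0.3,0,0.5,0,0,0],[0,0,0,0,0,0]]'>/dev/null && python3 chk2.py && python3 -m jog '[[-0.3,0,0.5,0,0,0],[0,0,0,0,0,0]]'>/dev/null && python3 chk2.py && python3 -m jog '[[-0.3,0,0.5,0,0,0],[0,0,0,0,0,0]]'>/dev/null && python3 chk2.py && python3 -m jog '[[-0.3,0,0.5,0,0,0],[0,0,0,0,0,0]]'>/dev/null && python3 chk2.py && python3 -m jog '[[-0.3,0,0.5,0,0,0],[0,0,0,0,0,0]]'>/dev/null && python3 chk2.py
```

```text
[-0.32 -0.05 -1.99] [ 495.62 -247.    171.91]
[ 0.17  0.2  -2.4 ] [ 495.63 -247.    171.31]
[ 0.53 -0.87  0.77] [ 495.7  -247.18  171.04]
```

```bash
python3 -m jog '[[-0.15,0,0.27,0,0,0],[0,0,0,0,0,0],[0,0,0,0,0,0]]'
python3 - <<'E'
from clip import *
S,C,l,e=now();print(S,F(2))
ims=[]
for n,(c,r) in(('top',(390,210)),('side',(310,90))):
    im=snap(n,n+'6.png')[r:r+150,c:c+100];im=cv2.resize(im,(400,600),interpolation=cv2.INTER_CUBIC)
    ims.append(im)
cv2.imwrite('pics/c6.png',np.hstack(ims)[:,:,::-1])
E
```

```text
time: 23.2
tool_pos: [505.8, -276.1, 154.8]
tcp_rot: [3.137, -0.498, 1.905]
contact_force: [1.1, -3.2, 5.2]
grip_width: 9.9
finger_force: 30.0
[ 495.77321505 -247.24903907  170.86867116] [ 1.09 -3.54  5.37]
```

View pics/c6.png

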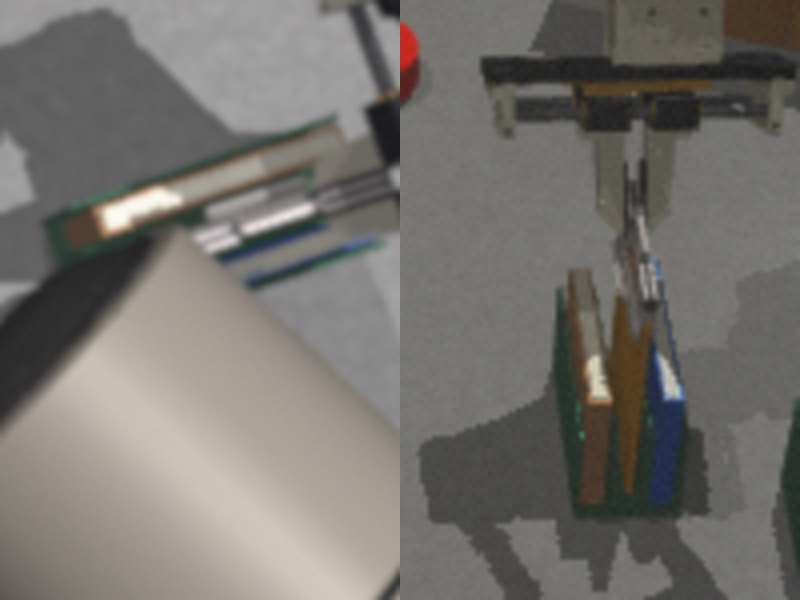

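```bash
python3 -m jog '[[0.1,0,-0.15,0,0,0],[0,0,0,0,0,0],[0,0,0,0,0,0]]'; python3 -m jog '[[0,0,0,0,0,0],[0,0,0,0,0,0],[0,0,0,0,0,0],[0,0,0,0,0,0],[0,0,0,0,0,0]]' 35; python3 -m jog '[[0,0,-10,0,0,0],[0,0,-20,0,0,0],[0,0,-30,0,0,0],[0,0,-40,0,0,0],[0,0,-40,0,0,0],[0,0,0,0,0,0],[0,0,0,0,0,0],[0,0,0,0,0,0]]'
python3 - <<'E'
from clip import *
S=tool  # noqa
ims=[]
for n,(c,r) in(('top',(390,210)),('side',(310,90))):
    im=snap(n,n+'7.png')[r:r+150,c:c+100];ims.append(cv2.resize(im,(400,600),interpolation=cv2.INTER_CUBIC))
cv2.imwrite('pics/c7.png',np.hstack(ims)[:,:,::-1])
E
```

```text
time: 23.7
tool_pos: [505.8, -276.1, 154.8]
tcp_rot: [3.137, -0.498, 1.905]
contact_force: [0.6, -4.2, 6.2]
grip_width: 9.7
finger_force: 30.0
time: 24.2
tool_pos: [505.6, -275.7, 154.2]
tcp_rot: [3.138, -0.499, 1.905]
contact_force: [-0.3, 0.4, -0.3]
grip_width: 31.9
finger_force: 0.0
time: 25.0
tool_pos: [526.7, -338.8, 276.3]
tcp_rot: [3.139, -0.501, 1.905]
contact_force: [0.6, -0.5, -0.3]
grip_width: 32.0
finger_force: 0.0
```

View pics/c7.png

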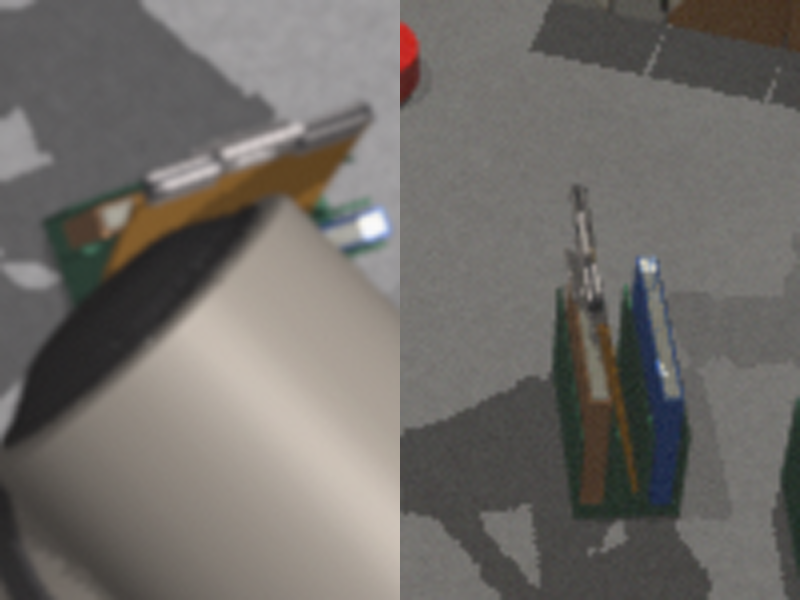

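The picture shows the clipboard in the middle slot: its foot is at (635,490) and it leans slightly on the left divider and book. The slot width limits that lean to about 0.22 rad. The gripper is clear, so I'm handing in.

```bash
python3 -m jog '[[0,0,0,0,0,0],[0,0,0,0,0,0],[0,0,0,0,0,0],[0,0,0,0,0,0],[0,0,0,0,0,0]]'|grep contact; python3 -c "
from plant import bot
print(bot.close_job())"
```

```text
contact_force: [-0.3, -0.2, 0.4]
the job is handed in; nothing more can be done
None
```

The clipboard came off the hook with no more than about 3 N felt on the wire, now stands released in the middle slot leaning slightly, and the job is handed in at about 25.5 s; no verdict was returned.

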